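# Hold the boot scraper's foot lever level for padlocking

## Task

Get the boot scraper ready for its padlock: first swing the yellow hasp over until it lies fully down on the brush cassette with the staple through its slot, then press the foot lever down with the gripper fingers to half its travel, where the lever is level and its red pointer stands at the green band. Keep it steadily there for at least three seconds and finish while still holding it pressed (do not let go), so that I can slip the padlock through. Leave the other things on the bench where they are.

Things in the scene. Friction and masses are not known exactly. Their poses are not given: they have to be found in the camera images.
- boot_scraper: Cast aluminium boot scraper screwed to the bench: base plate 200 (x) x 400 (y) x 12 mm, origin at the centre of its underside, z up. At +y (y 20 to 170, x -75 to 75 mm) the brush cassette, 58 mm high, with bristle rows along x at y = 34 and 156 mm (75 mm high) and the yellow hasp between them; blade at y = 187 mm, 72 mm high. Foot lever at -y.
- green_band (a point): middle of the green band, 50 mm above the bench, on the fixed white index post (12 x 10 mm, 97 mm high), at (50, -188, 50) mm in the scraper's frame; the lever's red pointer moves up and down beside it
- hasp_hinge (a point): middle of the hasp's hinge axis, fixed on the scraper at (-55, 95, 65) mm in the scraper's frame; the axis runs along the scraper's y
- hasp (a joint): angle of the hasp, rad: 0 = closed, lying flat and pointing to the scraper's +x; pi/2 = upright; 2.0 = fully open, leaning back towards the scraper's -x. It starts raised, between 1.2 and 1.9. The hinge is stiff (about 0.07 N m): the hasp stays where it is left; 1 to 3 N moves it.
- hasp_tip (a point): middle of the free end of the yellow steel hasp, on the face that is uppermost when closed (it faces the scraper's -x when upright). The hasp is a plate 100 mm long from the hinge axis, 36 mm wide, 4 mm thick, with a slot 70 to 88 mm from the axis. Closed, its top is 67 mm above the bench.
- staple_top (a point): top of the fixed wire staple, 82 mm above the bench, 78 mm from the hasp's hinge axis towards the scraper's +x; the wire loop is 17 mm wide along y. It stands 15 mm up through the closed hasp's slot, so press the hasp nearer to its hinge than this.
- foot_lever (a joint): foot lever, rad: 0 = released (slopes up 0.16 rad), 0.16 = half travel, level, pointer at the green band, 0.32 = at its stop. A spring returns it to 0; holding it level takes about 8 N at the tread, fully down about 13 N. Its hinge axis runs along the scraper's x at (0, -20, 50) mm in the scraper's frame; it points to -y.
- tread_top (a point): centre of the upper face of the black ribbed rubber tread (64 x 52 x 8 mm) on the lever's end, 115 mm from the lever's hinge axis along the lever; about 82 mm above the bench when released, 64 mm when the lever is level, 46 mm at the stop
- mug: white ceramic mug, 82 mm across, 92 mm high, origin under its centre; leave alone
- paperweight: green glass dome, 72 mm across, 47 mm high, origin under its centre; leave alone
- wax_tin: flat red tin, 76 mm across, 34 mm high, origin under its centre; leave alone
- flashlight: green plastic flashlight lying along its x, 150 mm long, 46 mm across, origin under its middle; leave alone
- padlock: steel padlock lying flat, case 46 x 50 x 20 mm, shackle to +x up to 54 mm from the origin, origin under the case's centre; leave alone
- clothes_peg: wooden clothes peg lying along its x, 75 x 12 x 14 mm, origin under its centre; leave alone

How it is judged:
By the outcome, as a careful person would: the job done as asked, in the order asked, and still so for the second after the job is handed in, while the arm keeps its last pose, push and grip.
It also fails if it takes over 46 s, if anything falls off the work surface, if the arm or the gripper's body presses on something with over 40 N, if the wrist force passes 120 N, or if a joint passes its speed limit or range.

## Robot

A 7-joint arm with a two-finger parallel gripper is mounted at the origin on the work surface. World frame = base frame: x ahead of the robot, y to its left, z up, the work surface at z = 0. Lengths are in m, angles in rad, forces in N, time in s.
With the tool pointing down it reaches from about 0.4 to 0.925 m from the base axis. Payload 4.1 kg.
Tool frame: the origin (TCP) lies between the finger pads; the fingertips stand 17 mm ahead of it and the grasp point (between the pads) lies 2 mm behind it; z points along the fingers, x is the direction in which the jaws open and shut, and the axes are right-handed (so a half turn about z gives the same grasp; the last joint's range is limited). The gripper opens to 85 mm and grips with 20 to 120 N. Pads are 22 mm wide; open, the fingers measure 114 mm over their backs; the gripper's body (76 mm by 85 mm) begins 54 mm behind the grasp point. The pads swing forward as they close: fully open they stand 13 mm farther back than shut.
Start: joints at [-1.203, 0.398, 0.045, 1.537, -0.019, 1.207, -0.051], TCP at [0.293, 0.581, 0.248] pointing down, gripper open.
Joint ranges: [-2.82, 2.82], [-0.49, 2.23], [-1.37, 1.46], [0, 2.46], [-1.36, 4.5], [0.23, 2], [-2.94, 2.94]. Speed limits (rad/s): [2.57, 2.57, 3.14, 3.14, 3.14, 3.14, 3.14].

## Interface

Orientations are given as a unit quaternion [w, x, y, z].
In Python, from rig import robot, imaging gives the robot as it stands. The module is installed in compiled form; this text tells all that it offers.
- The arm moves only by the shell command python3 -m creep 'ROWS' [OPENING] [FORCE]. ROWS is a JSON object of lists of equal length, an entry for each row: "slide": the shift along the tool's x, y, z in cm, a list of three; "roll": the turn about the tool's z in degrees. In form: {"slide": [[tx, ty, tz], ...], "roll": [roll, ...]}. A call has exactly 5 rows; each row shifts and turns the pose as measured when the row begins, along the tool's axes as they then stand; what a row does not reach is not made up. A row lasts 1/8 s, in which the tool goes at most 62.5 mm and 10.7 degrees, less where a joint would pass 70% of its speed; a pose out of reach is approached as far as the arm can. A call is refused whole if a number of a shift passes 6.25 or a number of a turn 10.7, either way. A call with a gripper value outside its range is refused whole. OPENING is the gripper command: -1 is shut, 1 is fully open, values between are in proportion, set as the call begins (- or left out, the last holds). The fingers move at their own pace and stop on an object; FORCE is the grip in N (left out, the last holds). Time passes only in rows, so rows that do not move let the fingers close, or fill a call up. It gives the time, the measured TCP pose, the force and the opening at its end, in the units of the state.
- robot.get_state(): the state, without advancing time (a new reading comes with each control period).
- imaging.grab_frame(name): name is "scene" or "top" or "wrist"; returns a dict with "pixels" (400x640x3 uint8, red, green, blue), "depth" (400x640 float32, m along the optical axis (not along the pixel's ray), 0 where there is no reading), "camera_matrix" (3x3 intrinsics, pixels), "R" (3x3) and "t" (3): a world point X has camera coordinates R X + t; the wrist camera has in their place "mount" (4x4, takes a point from camera to tool coordinates, whose origin is the TCP and whose axes are the tool frame's). Camera axes: x right, y down, z forward; pixel columns grow to the right and rows downward; lengths in m; the calibration is good to about 2 mm. A picture is of the moment at which its call begins: read the wrist's pose just before it.
- robot.finish_job(): hands the job in, once; it reports no verdict.
The state is a dict: "time_s": time; "qpos": joint angles; "joint_velocities": joint speeds; "tau": joint torques, N m; "eef_pos": TCP position; "tcp_rot": TCP orientation; "force": force on the tool from outside, world axes, zero at the start; "torque": the same for the moment, N m; "gripper_width": opening from 0.0 (shut) to 1.0 (fully open).
Only numpy, scipy, OpenCV 4.12 (cv2) and the standard library are available. Lean on these libraries where they do the work, as an engineer would, in place of code of your own. Each camera call takes 0.05 s, during which the arm holds its last target. There are 200 camera calls.

## Working session

There is one attempt and no reset: what is moved stays moved. The work goes in short steps, Python scripts to look and compute and a shell command to move; the robot and the scene stay as the last step left them, time stands still between calls to the robot, and variables do not carry over. Pictures are saved under pics/ and viewed, about 8 in all and at most 12, crops included, and the job is handed in when it is done.

```bash
mkdir -p pics
python3 - <<'E'
from rig import robot, imaging
import cv2, numpy as np
s=robot.get_state(); print({k:np.round(v,3).tolist() for k,v in s.items()})
for n in ("scene","top"):
    f=imaging.grab_frame(n); cv2.imwrite(f"pics/{n}0.png",f["pixels"][:,:,::-1]); np.savez(f"{n}0.npz",**f)
    print(n,f["camera_matrix"].tolist(),np.round(f["R"],3).tolist(),f["t"])
a=[cv2.imread(f"pics/{n}0.png") for n in("scene","top")]
E
```

```text
{'time_s': 0.0, 'qpos': [-1.203, 0.399, 0.045, 1.538, -0.019, 1.207, -0.051], 'joint_velocities': [-0.001, -0.002, -0.0, -0.0, -0.001, -0.001, 0.001], 'tau': [0.0, -47.513, 1.365, -25.421, 0.012, 0.009, 0.0], 'eef_pos': [0.292, 0.58, 0.247], 'tcp_rot': [0.001, 0.851, 0.524, -0.001], 'force': [-0.0, -0.997, 0.139], 'torque': [0.033, -0.022, 0.029], 'gripper_width': 0.998}
scene [[456.60481278653, 0.0, 325.10242038973286], [0.0, 456.60481278653, 198.73588938923703], [0.0, 0.0, 1.0]] [[-0.801, 0.599, 0.007], [0.398, 0.54, -0.742], [-0.448, -0.591, -0.671]] [ 0.46277584 -0.16601773  1.52499384]
top [[487.76924646259806, 0.0, 319.6998325710765], [0.0, 487.76924646259806, 202.59649614569798], [0.0, 0.0, 1.0]] [[-0.003, -1.0, 0.013], [-0.996, 0.002, -0.084], [0.084, -0.013, -0.996]] [-0.00300014  0.5766064   1.62192971]
```

View pics/top0.png

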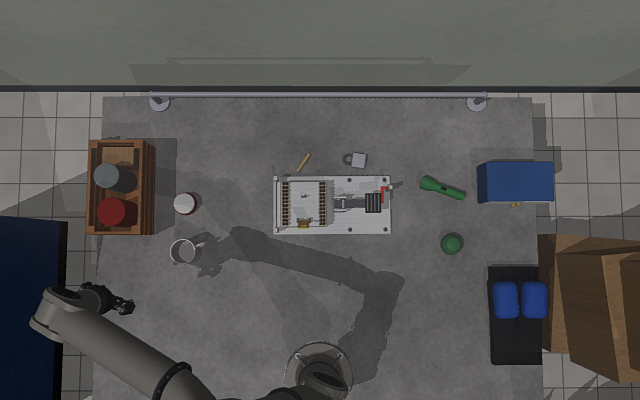

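View pics/scene0.png

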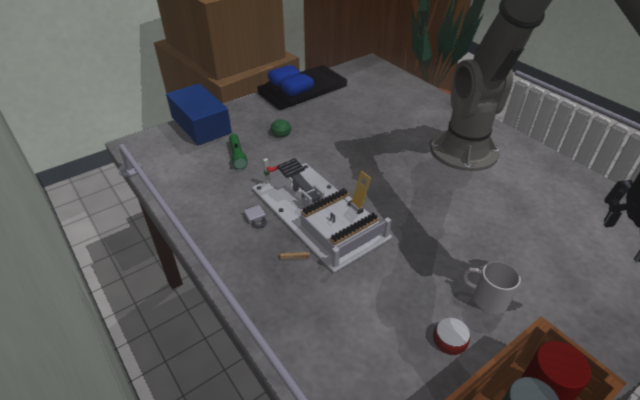

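The top view shows the scraper at about (332,205), nearly aligned with the world axes. The brush cassette is on the left (+y), the lever with its tread at (373,202), and the hasp raised at (303,223). The scene view confirms the hasp standing upright at (361,190).

```bash
cat > h.py <<'E'
import numpy as np, cv2
def load(n): return dict(np.load(n))
def ray(f,u,v):
    d=f["R"].T@np.linalg.inv(f["camera_matrix"])@np.array([u,v,1.]); return -f["R"].T@f["t"], d
def onplane(f,u,v,z):
    o,d=ray(f,u,v); return o+d*(z-o[2])/d[2]
def cloud(f):
    v,u=np.indices(f["depth"].shape); z=f["depth"]; K=f["camera_matrix"]
    c=np.stack([(u-K[0,2])/K[0,0]*z,(v-K[1,2])/K[1,1]*z,z],-1)
    return (c-f["t"])@f["R"]
def proj(f,X):
    c=f["R"]@X+f["t"]; p=f["camera_matrix"]@c; return p[:2]/p[2]
E
python3 - <<'E'
from h import *
t=load("top0.npz"); s=load("scene0.npz")
px=t["pixels"]; hsv=cv2.cvtColor(px,cv2.COLOR_RGB2HSV)
P=cloud(t)
roi=np.zeros(px.shape[:2],bool); roi[165:245,262:400]=True
m=(roi&(P[...,2]>0.007)&(P[...,2]<0.09)).astype(np.uint8)
m=cv2.morphologyEx(m,cv2.MORPH_OPEN,np.ones((3,3)))
m2=(roi&(hsv[...,2]>150)).astype(np.uint8)
for k in (m,m2):
    c=max(cv2.findContours(k,0,2)[0],key=cv2.contourArea); r=cv2.minAreaRect(c); print(r)
    for p in cv2.boxPoints(r): print(p,onplane(t,*p,0.012).round(4))
# depth sanity
print("bench z",np.median(P[250:270,280:300,2]),"cassette",np.median(P[195:215,296:315,2]))
for n,f in(("top",t),("scene",s)):
    h=cv2.cvtColor(f["pixels"],cv2.COLOR_RGB2HSV); Q=cloud(f)
    y=(h[...,0]>17)&(h[...,0]<32)&(h[...,1]>140)&(h[...,2]>70)
    rr=np.zeros_like(y); 
    if n=="top": rr[205:235,290:320]=1
    else: rr[165:220,345:380]=1
    y&=rr; v,u=np.nonzero(y); print(n,y.sum(),u.min(),u.max(),v.min(),v.max())
    q=Q[y]; q=q[q[:,2]>.05]; i=np.argsort(q[:,2]); print(q[i[::max(1,len(i)//14)]].round(3).tolist())
    # red pointer
    rd=((h[...,0]<6)|(h[...,0]>174))&(h[...,1]>150)&(h[...,2]>80)
    b=np.zeros_like(y); 
    if n=="top": b[180:210,370:400]=1
    else: b[155:185,255:290]=1
    print("red",np.argwhere(rd&b).mean(0),Q[rd&b].mean(0).round(3))
im=np.hstack([cv2.resize(t["pixels"][165:245,262:402],None,fx=3.5,fy=3.5,interpolation=2)[:, :],])
im2=cv2.resize(s["pixels"][150:270,240:400],None,fx=490/160,fy=490/160,interpolation=2)
im2=im2[:, :490]
cv2.imwrite("pics/c1.png",np.vstack([im,im2])[:600,:,::-1])
E
```

```text
((331.5, 205.0), (58.0, 117.0), 90.0)
[273. 176.] [0.669  0.1545 0.012 ]
[390. 176.] [ 0.6685 -0.2454  0.012 ]
[390. 234.] [ 0.4704 -0.2424  0.012 ]
[273. 234.] [0.4715 0.1535 0.012 ]
((331.6325988769531, 219.01934814453125), (31.95577049255371, 116.57549285888672), 86.98721313476562)
[272.58563 206.12709] [0.5659 0.1554 0.012 ]
[389.      200.00002] [ 0.5861 -0.2408  0.012 ]
[390.67957 231.9116 ] [ 0.4775 -0.2448  0.012 ]
[274.2652  238.03868] [0.4579 0.1492 0.012 ]
bench z -0.00036250395993277245 cassette 0.05815180718467787
top 29 298 308 223 228
[[0.504, 0.034, 0.109], [0.497, 0.047, 0.13], [0.497, 0.056, 0.133], [0.497, 0.05, 0.135], [0.487, 0.04, 0.158], [0.49, 0.04, 0.158], [0.49, 0.043, 0.159], [0.487, 0.058, 0.159], [0.49, 0.034, 0.161], [0.49, 0.064, 0.162], [0.487, 0.034, 0.162], [0.487, 0.052, 0.162], [0.49, 0.061, 0.164], [0.49, 0.055, 0.165], [0.487, 0.055, 0.168]]
red [193.475 382.525] [ 0.602 -0.21   0.077]
scene 134 353 365 191 206
[[0.513, 0.058, 0.07], [0.514, 0.067, 0.075], [0.514, 0.042, 0.077], [0.512, 0.052, 0.081], [0.513, 0.045, 0.083], [0.511, 0.054, 0.085], [0.509, 0.065, 0.088], [0.507, 0.066, 0.091], [0.509, 0.047, 0.093], [0.508, 0.05, 0.098], [0.506, 0.068, 0.1], [0.508, 0.041, 0.102], [0.504, 0.048, 0.105], [0.508, 0.045, 0.109], [0.502, 0.057, 0.114]]
red [168.46428571 271.57142857] [ 0.617 -0.207  0.075]
```

View pics/c1.png

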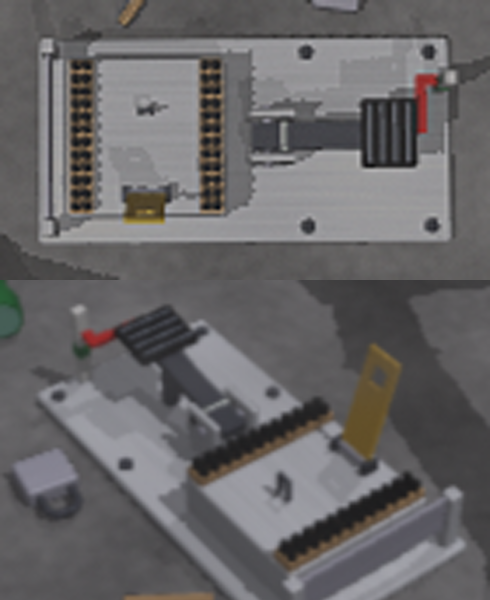

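Scraper centre is about (0.570, -0.045) with yaw about 0. The hinge is at (0.515, 0.050, 0.065) and the hasp tip at (0.487, 0.05, 0.165), so the hasp stands at about 1.84 rad. I'll shut the gripper and turn the tool to align with world axes (tool x = +y, tool y = +x).

```bash
python3 -m creep '{"slide": [[0,0,0],[0,0,0],[0,0,0],[0,0,0],[0,0,0]], "roll": [-5.5,-5.5,-5.5,-5.5,-5]}' -1 40
```

```text
time_s: 0.72
eef_pos: [0.2914, 0.5782, 0.2439]
tcp_rot: [0.002, 0.7, 0.714, -0.004]
force: [-0.2, 0.7, 0.1]
gripper_width: -0.001
```

```bash
python3 -m creep '{"slide": [[-3,1,0],[-5,1.4,0],[-5,1.4,0],[-5,1.4,0],[-5,1.4,0]], "roll": [0,0,0,0,0]}'
```

```text
time_s: 1.35
eef_pos: [0.3611, 0.3464, 0.2421]
tcp_rot: [0.001, 0.697, 0.717, -0.006]
force: [0.7, 1.0, 0.3]
gripper_width: 0.001
```

```bash
python3 -m creep '{"slide": [[-6,1.4,0],[-6,1.4,0],[-6,1.4,0],[-6,1.4,0],[-5.5,1.4,0]], "roll": [0.5,0.5,0.3,0.2,0]}'
```

```text
time_s: 1.98
eef_pos: [0.4349, 0.0464, 0.2437]
tcp_rot: [0.001, 0.706, 0.708, -0.005]
force: [0.8, 0.7, 1.4]
gripper_width: 0.001
```

```bash
python3 -m creep '{"slide": [[0,0,3],[0,0,3],[0,0,2.5],[0,0,1],[0,0,0]], "roll": [0,0,0,0,0]}'
```

```text
time_s: 2.6
eef_pos: [0.4349, 0.0391, 0.1466]
tcp_rot: [0.002, 0.71, 0.704, -0.005]
force: [-0.8, 0.2, 0.6]
gripper_width: -0.003
```

```bash
cat > snap.py <<'E'
import sys
from h import *
from rig import robot, imaging
n=sys.argv[1]; st=robot.get_state(); s=imaging.grab_frame("scene"); t=imaging.grab_frame("top")
np.savez(n+"_s.npz",**s); np.savez(n+"_t.npz",**t)
print(round(st["time_s"],2),np.round(st["eef_pos"],4),np.round(st["tcp_rot"],3),np.round(st["force"],1))
h=cv2.cvtColor(s["pixels"],cv2.COLOR_RGB2HSV); Q=cloud(s)
y=(h[...,0]>17)&(h[...,0]<32)&(h[...,1]>140)&(h[...,2]>70)&(Q[...,2]>.04)&(abs(Q[...,0]-.55)<.12)&(abs(Q[...,1]-.05)<.03)
q=Q[y]
if len(q): print("hasp n",len(q),"med/hi",np.median(q,0).round(3),q[q[:,2].argsort()[-5:]].mean(0).round(3),"maxx",q[q[:,0].argsort()[-5:]].mean(0).round(3),
  "angles",np.round([np.percentile(np.arctan2(q[:,2]-.065,q[:,0]-.515)[np.hypot(q[:,2]-.065,q[:,0]-.515)>.04],p) for p in(25,50,75)],3))
a=cv2.resize(s["pixels"][140:270,240:400],(800,650),interpolation=2)[:600]
cv2.imwrite(f"pics/{n}.png",a[:,:,::-1])
E
python3 snap.py a1
```

```text
2.6 [0.4349 0.0391 0.1466] [ 0.002  0.71   0.704 -0.005] [-0.8  0.2  0.6]
hasp n 135 med/hi [0.509 0.054 0.092] [0.503 0.064 0.118] maxx [0.516 0.056 0.076] angles [1.787 1.805 1.83 ]
```

```bash
python3 -m creep '{"slide": [[0.5,2,0.5],[0.3,2,0.3],[0.2,1.3,0.2],[0,0.7,0],[0,0.7,0]], "roll": [-0.2,0,0,0,0]}'
```

```text
time_s: 3.32
eef_pos: [0.5079, 0.049, 0.1438]
tcp_rot: [0.004, 0.709, 0.706, -0.0]
force: [-1.5, 0.2, -0.5]
gripper_width: 0.0
```

```bash
python3 -m creep '{"slide": [[0,0.8,0.1],[0,0.8,0.2],[0,0.8,0.2],[0,0.7,0.3],[0,0.6,0.5]], "roll": [0,0,0,0,0]}'; python3 snap.py a2
```

```text
time_s: 3.95
eef_pos: [0.5468, 0.0493, 0.13]
tcp_rot: [0.004, 0.708, 0.706, -0.001]
force: [0.4, 0.6, 1.4]
gripper_width: -0.005
3.95 [0.5468 0.0493 0.13  ] [ 0.004  0.708  0.706 -0.001] [0.4 0.6 1.4]
hasp n 37 med/hi [0.572 0.064 0.131] [0.581 0.057 0.14 ] maxx [0.583 0.053 0.139] angles [0.832 0.842 0.858]
```

View pics/a2.png

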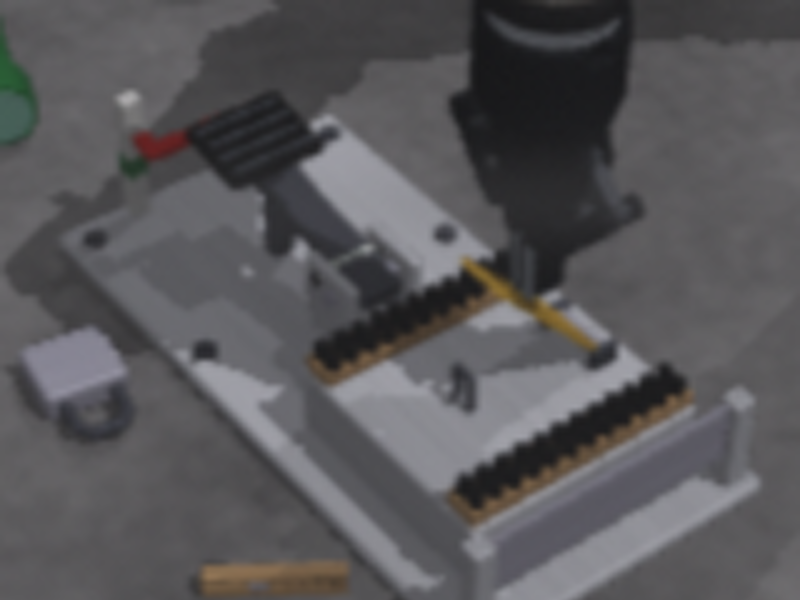

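The hasp (from (465,265) to (600,350)) is swinging over ahead of the fingers, at about 0.84 rad. I'll carry on the arc down.

```bash
python3 -m creep '{"slide": [[0,0.4,0.7],[0,0.3,0.8],[0,0.2,0.8],[0,0.1,0.7],[0,0,0.6]], "roll": [0,0,0,0,0]}'
```

```text
time_s: 4.68
eef_pos: [0.5593, 0.0491, 0.0923]
tcp_rot: [0.005, 0.708, 0.706, 0.001]
force: [0.8, 0.5, 0.2]
gripper_width: -0.002
```

```bash
python3 -m creep '{"slide": [[0,0,0.4],[0,0,0.4],[0,0,0.3],[0,0,0.3],[0,0,0.2]], "roll": [0,0,0,0,0]}'; python3 snap.py a3
```

```text
time_s: 5.3
eef_pos: [0.5595, 0.049, 0.084]
tcp_rot: [0.003, 0.709, 0.705, 0.001]
force: [-3.2, 0.4, 11.1]
gripper_width: 0.0
5.3 [0.5595 0.049  0.084 ] [0.003 0.709 0.705 0.001] [-3.2  0.4 11.1]
hasp n 201 med/hi [0.574 0.061 0.066] [0.564 0.067 0.079] maxx [0.616 0.053 0.067] angles [-0.006  0.012  0.032]
```

```bash
python3 -m creep '{"slide": [[0,0,0.4],[0,0,0.4],[0,0,0.4],[0,0,-0.5],[0,0,-1]], "roll": [0,0,0,0,0]}'
```

```text
time_s: 6.02
eef_pos: [0.5588, 0.0488, 0.0995]
tcp_rot: [-0.001, 0.709, 0.705, 0.002]
force: [-0.6, 0.2, 0.5]
gripper_width: -0.004
```

```bash
python3 -m creep '{"slide": [[0,0,-2],[0,0,-3],[-4,0,-1],[-4,0,0],[-4,0,0]], "roll": [0,0,0,0,0]}'; python3 snap.py a4
```

```text
time_s: 6.65
eef_pos: [0.5578, -0.0692, 0.1607]
tcp_rot: [-0.002, 0.706, 0.708, 0.002]
force: [-0.2, -0.4, 0.8]
gripper_width: -0.002
6.65 [ 0.5578 -0.0692  0.1607] [-0.002  0.706  0.708  0.002] [-0.2 -0.4  0.8]
hasp n 286 med/hi [0.564 0.055 0.066] [0.586 0.057 0.078] maxx [0.616 0.059 0.066] angles [0.    0.016 0.037]
```

View pics/a4.png

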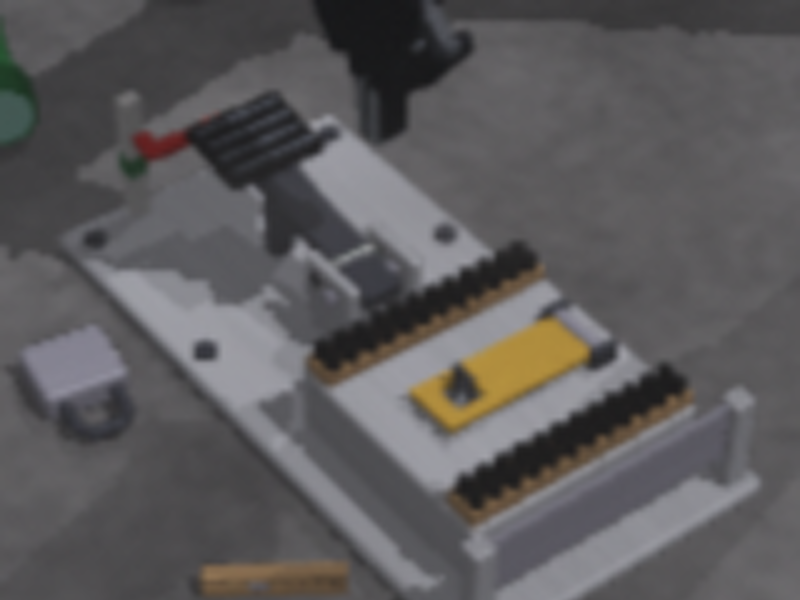

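The hasp lies flat, with the staple standing up through its slot at (460,380). Next is the tread.

```bash
python3 -m creep '{"slide": [[-3.5,0.4,0],[-3.5,0.4,0],[-2.6,0.3,1.5],[-1,0.1,1.5],[0,0,0.5]], "roll": [0,0,0,0,0]}'
python3 - <<'E'
from h import *
t=load("a4_t.npz"); 
P=cloud(t); m=(abs(P[...,0]-.57)<.05)&(abs(P[...,1]+.18)<.05)&(P[...,2]>.06)&(P[...,2]<.1)&(t["pixels"].max(-1)<70)
q=P[m]; print(len(q),q.min(0).round(3),q.max(0).round(3),q.mean(0).round(3))
E
```

```text
time_s: 7.38
eef_pos: [0.5686, -0.1792, 0.1232]
tcp_rot: [-0.003, 0.708, 0.706, 0.0]
force: [-0.4, 1.6, -0.2]
gripper_width: -0.002
170 [ 0.54  -0.228  0.066] [ 0.619 -0.161  0.094] [ 0.571 -0.184  0.084]
```

```bash
python3 -m creep '{"slide": [[0,0,0.9],[0,0,0.7],[0,0,0.6],[0,0,0.5],[0,0,0.4]], "roll": [0,0,0,0,0]}'
```

```text
time_s: 8.0
eef_pos: [0.5695, -0.1762, 0.0915]
tcp_rot: [-0.002, 0.706, 0.708, 0.001]
force: [-2.7, -2.1, 4.6]
gripper_width: 0.0
```

```bash
python3 -m creep '{"slide": [[0,0,0.3],[0,0,0.3],[0,0,0.2],[0,0,0.2],[0,0,0.2]], "roll": [0,0,0,0,0]}'; python3 -c "
from rig import robot; s=robot.get_state(); print(s['eef_pos'],s['force'])"
```

```text
time_s: 8.62
eef_pos: [0.5695, -0.1779, 0.0822]
tcp_rot: [-0.002, 0.707, 0.707, 0.001]
force: [-1.7, -0.4, 8.1]
gripper_width: 0.002
[ 0.56949079 -0.17787349  0.08220679] [-1.66649967 -0.37979274  8.11801081]
```

```bash
python3 -m creep '{"slide": [[0,0,0.1],[0,0,0.1],[0,0,0.1],[0,0,0.05],[0,0,0.05]], "roll": [0,0,0,0,0]}'
cat > ptr.py <<'E'
import sys
from h import *
from rig import robot, imaging
n=sys.argv[1]
z=[]
for i in range(int(sys.argv[2])):
    st=robot.get_state(); z.append(st["eef_pos"][2]); s=imaging.grab_frame("scene")
z=np.array(z); print(round(st["time_s"],2),"z",z[0].round(4),z.min().round(4),z.max().round(4),z[-1].round(4),np.round(st["force"],1))
h=cv2.cvtColor(s["pixels"],cv2.COLOR_RGB2HSV); Q=cloud(s)
b=np.zeros(h.shape[:2],bool); b[150:190,255:290]=1
rd=b&((h[...,0]<6)|(h[...,0]>174))&(h[...,1]>120)&(h[...,2]>60)
g=b&(h[...,0]>45)&(h[...,0]<85)&(h[...,1]>60)&(Q[...,1]<-.19)&(abs(Q[...,0]-.62)<.02)
for k,m in(("red",rd),("green",g)):
    v,u=np.nonzero(m)
    if len(u): print(k,len(u),"uv",u.mean().round(1),v.mean().round(1),"v",v.min(),v.max(),Q[m].mean(0).round(4), "left end z",Q[m][u<u.min()+4].mean(0).round(4))
print("expected band px",proj(s,np.array([.62,-.233,.05])).round(1))
cv2.imwrite(f"pics/{n}.png",cv2.resize(s["pixels"][145:205,245:325],(800,600),interpolation=2)[:,:,::-1]); np.savez(n+".npz",**s)
E
python3 ptr.py b1 1
```

```text
time_s: 9.25
eef_pos: [0.5695, -0.1779, 0.0819]
tcp_rot: [-0.003, 0.708, 0.707, 0.003]
force: [-1.7, 0.1, 6.9]
gripper_width: -0.001
9.25 z 0.0819 0.0819 0.0819 0.0819 [-1.7  0.1  6.9]
red 28 uv 271.2 174.3 v 173 176 [ 0.6188 -0.2096  0.0517] left end z [ 0.6243 -0.2142  0.0516]
green 1 uv 264.0 172.0 v 172 172 [ 0.6279 -0.2355  0.0478] left end z [ 0.6279 -0.2355  0.0478]
expected band px [266.7 170.9]
```

View pics/b1.png

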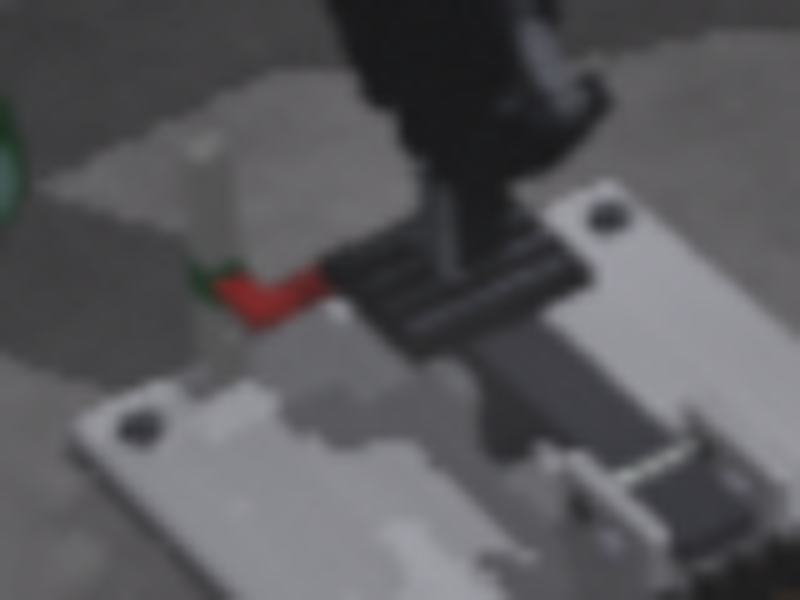

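The red pointer tip at (230,285) stands at the green band at (210,275). The measured TCP height of 81.9 mm says about 1 mm short of level (81 mm), so I'll press slightly more.

```bash
python3 -m creep '{"slide": [[0,0,0.15],[0,0,0.15],[0,0,0.12],[0,0,0.1],[0,0,0.1]], "roll": [0,0,0,0,0]}'; python3 ptr.py b2 6
```

```text
time_s: 9.93
eef_pos: [0.5695, -0.1782, 0.08]
tcp_rot: [-0.003, 0.708, 0.706, 0.004]
force: [-2.8, -0.0, 7.7]
gripper_width: 0.003
10.18 z 0.08 0.08 0.08 0.08 [-3.2 -0.2  8.1]
red 25 uv 271.3 175.0 v 173 177 [ 0.6587 -0.1348  0.1177] left end z [ 0.6693 -0.129   0.1262]
green 2 uv 264.5 172.5 v 172 173 [ 0.6286 -0.2314  0.0489] left end z [ 0.6286 -0.2314  0.0489]
expected band px [266.7 170.9]
```

```bash
python3 -m creep '{"slide": [[0,0,0],[0,0,0],[0,0,0.05],[0,0,0.05],[0,0,0.05]], "roll": [0,0,0,0,0]}'; python3 ptr.py b3 6
python3 - <<'E'
from h import *
for n in("a4_s","b1","b2","b3"):
    s=load(n+".npz");h=cv2.cvtColor(s["pixels"],cv2.COLOR_RGB2HSV); Q=cloud(s)
    b=np.zeros(h.shape[:2],bool); b[150:190,255:290]=1
    rd=b&((h[...,0]<6)|(h[...,0]>174))&(h[...,1]>120)&(h[...,2]>60)
    d=b&(s["pixels"].max(-1)<75)&(abs(Q[...,0]-.57)<.032)&(abs(Q[...,1]+.18)<.035)
    v,u=np.nonzero(rd)
    # intersect the pointer centroid ray with the vertical plane y=-0.218
    o,r=ray(s,u.mean(),v.mean()); X=o+r*((-.215-o[1])/r[1])
    print(n,np.median(Q[rd],0).round(4),v.mean().round(2))
E
```

```text
time_s: 10.85
eef_pos: [0.5695, -0.178, 0.0824]
tcp_rot: [-0.004, 0.709, 0.706, 0.005]
force: [-1.8, -0.4, 6.3]
gripper_width: 0.0
11.1 z 0.0824 0.0824 0.0825 0.0824 [-2.  -0.5  6.9]
red 30 uv 271.4 174.2 v 172 176 [ 0.6185 -0.2087  0.0526] left end z [ 0.6251 -0.2127  0.0529]
green 2 uv 264.5 172.5 v 172 173 [ 0.629  -0.2307  0.0496] left end z [ 0.629  -0.2307  0.0496]
expected band px [266.7 170.9]
a4_s [ 0.6192 -0.207   0.0742] 168.58
b1 [ 0.6203 -0.2082  0.0519] 174.29
b2 [ 0.621  -0.2071  0.0505] 174.96
b3 [ 0.6205 -0.2082  0.0522] 174.17
```

Level corresponds to a TCP height of 81.1 mm: the pointer-drop depth check (51.5 mm expected), the 8 N figure and the geometry all agree. I'm now 1.3 mm high, so I'll press down slightly.

```bash
python3 -m creep '{"slide": [[0,0,0.13],[0,0,0.13],[0,0,0.1],[0,0,0.09],[0,0,0.08]], "roll": [0,0,0,0,0]}'; python3 ptr.py b4 5
```

```text
time_s: 11.78
eef_pos: [0.5695, -0.1782, 0.0811]
tcp_rot: [-0.005, 0.709, 0.705, 0.007]
force: [-2.7, -0.4, 8.8]
gripper_width: 0.005
11.97 z 0.0811 0.0811 0.0811 0.0811 [-2.4 -0.7  6.8]
red 30 uv 271.2 174.6 v 173 177 [ 0.6188 -0.2094  0.0508] left end z [ 0.6242 -0.2146  0.0501]
green 2 uv 264.5 172.5 v 172 173 [ 0.6276 -0.2334  0.0472] left end z [ 0.6276 -0.2334  0.0472]
expected band px [266.7 170.9]
```

At 81.1 mm the lever is level. I'll hold that target, watching through the camera for about 4 s.

```bash
python3 ptr.py b5 80; python3 snap.py end
python3 - <<'E'
from h import *
a=load("top0.npz"); b=load("end_t.npz"); s=load("end_s.npz")
for n,(r0,r1,c0,c1) in dict(peg=(148,176,290,315),padlock=(148,172,340,372),flash=(172,202,415,470),dome=(228,258,435,468),tin=(188,218,168,205),mug=(232,268,165,207)).items():
    d=np.abs(a["pixels"][r0:r1,c0:c1].astype(int)-b["pixels"][r0:r1,c0:c1]).max(-1); print(n,(d>40).mean().round(3))
cv2.imwrite("pics/fin.png",cv2.resize(s["pixels"][140:260,250:400],(750,600),interpolation=2)[:,:,::-1])
E
```

```text
15.97 z 0.0811 0.081 0.0811 0.0811 [-2.5  0.2  8. ]
red 31 uv 271.4 174.6 v 173 177 [ 0.6184 -0.2094  0.0506] left end z [ 0.6243 -0.2142  0.0504]
green 2 uv 264.5 172.5 v 172 173 [ 0.6284 -0.2319  0.0485] left end z [ 0.6284 -0.2319  0.0485]
expected band px [266.7 170.9]
16.02 [ 0.5695 -0.1782  0.0811] [-0.005  0.709  0.705  0.007] [-2.9  0.   8.1]
hasp n 280 med/hi [0.563 0.055 0.066] [0.596 0.056 0.077] maxx [0.616 0.054 0.068] angles [0.004 0.017 0.035]
peg 0.0
padlock 0.0
flash 0.0
dome 0.0
tin 0.0
mug 0.014
```

View pics/fin.png

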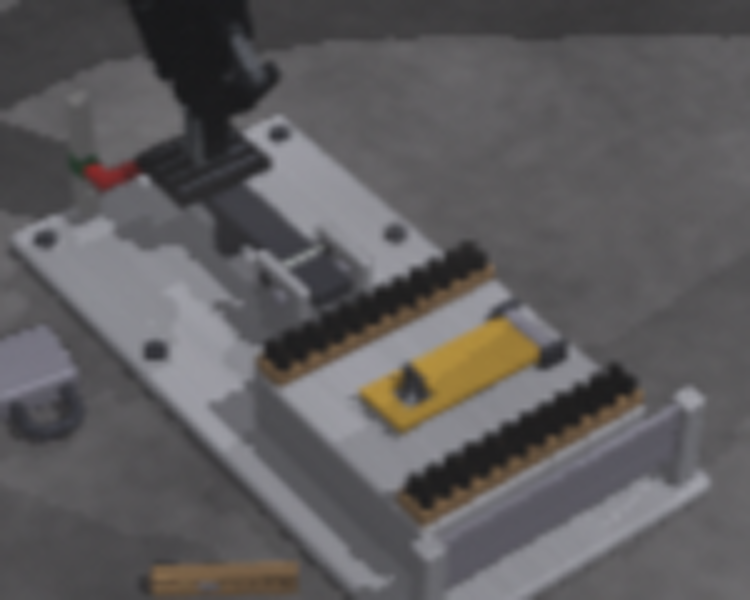

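The hasp is down with the staple through it at (410,380), and the pointer at (90,170) meets the green band at (80,162). The lever has been held for 4 s, so I'm handing in while still pressing.

```bash
python3 -c "
from rig import robot; print(robot.finish_job()); s=robot.get_state(); print(s['time_s'],s['eef_pos'],s['force'])"
```

```text
the job is handed in; nothing more can be done
None
the job is handed in; nothing more can be done
```

The hasp is closed with the staple standing through its slot, and I handed the job in at about 16 s with the fingers still pressing the foot lever level.

- **Hasp:** I swung it over with the shut fingertips and pressed it down near its hinge. The last picture shows it lying flat, with its top measured at 66 mm (67 mm nominal).
- **Lever:** I pressed the tread to a fingertip height of 64 mm, where the lever should be level. It then stayed within 0.1 mm for over 4 s at about 8 N, as expected for level. In the picture the red pointer meets the green band.
- **While finding level:** before that hold, I moved the lever about 1 mm either side of level (fingertip heights 63 to 65.4 mm). The final pointer height read 50.6 mm against about 51.5 mm by my own estimate, which is within camera noise.
- **Bench:** comparing the first and last top views, nothing else moved. The peg, padlock, flashlight, dome and tin showed no change. The mug's patch changed by 1.4% of its pixels, probably the arm's shadow leaving it; the arm passed well above the mug.

The green band itself covered only one or two clear pixels, so the level position rests mainly on height, force and pointer travel.

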